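# Rake a dropped pan-lid knob out from under the worktop shelf

## Robot

A 6-joint arm with a two-finger parallel gripper is mounted at the origin on a cart in front of the work surface, level with it; the furniture and walls round the work are solid. World frame = base frame: x ahead of the robot, y to its left, z up, the work surface at z = 0. Lengths are in m, angles in rad, forces in N, time in s.
With the tool pointing down it reaches from about 0.35 to 0.95 m from the base axis. Payload 17.4 kg.
Tool frame: the origin (TCP) lies at the very end of the fingers, on their centre line; the grasp point (between the pads) lies 19 mm behind it (grip_depth is the distance from the TCP to the grasp point, in m); z points along the fingers, y is the line along which they close (so a half turn about z gives the same grasp; the last joint's range is limited). The gripper opens to 93 mm and grips with 3 to 60 N. Pads are 15 mm wide; open, the fingers measure 128 mm over their backs; the gripper's body (75 mm by 188 mm) begins 65 mm behind the grasp point.
Start: joints at [-1.193, 0.116, 1.442, -0, 1.584, -0.038], TCP at [0.273, -0.617, 0.219] pointing down, gripper open.
Joint ranges: [-2.83, 2.83], [-0.83, 2.19], [0.07, 2.5], [-1.14, 4.28], [0.01, 3], [-2.97, 2.97]. Speed limits (rad/s): [1.89, 1.89, 2.22, 3.14, 3.14, 3.14].

## Interface

Orientations are given as a rotation vector (axis times angle).
In Python, from station import * gives the robot as it stands.
- The arm moves only by the tool send_rows, never from a script. Its argument "targets" is a list of rows, each an object of numbers: "dx", "dy", "dz": the shift along the world's x, y, z in m; "ax", "ay", "az": the turn, a rotation vector about the world's x, y, z in degrees. A call has 1 to 20 rows; each row shifts and turns the commanded pose from where the row before left it; what a row does not reach is not made up. A row lasts 1/8 s, in which the tool goes at most 62.5 mm and 10.7 degrees, less where a joint would pass 70% of its speed; a pose out of reach is approached as far as the arm can. A call is refused whole if a number of a shift passes 0.0625 or a number of a turn 10.7, either way. A call with a gripper value outside its range is refused whole. "grip" is the opening, from 0 (shut) to 1 (fully open), set as the call begins (left out, the last holds). The fingers move at their own pace and stop on an object; "newtons" is the grip in N (left out, the last holds). Time passes only in rows, so rows that do not move let the fingers close. It gives the time, the measured TCP pose, the force, the opening and the grip force at its end, in the units of the state.
- get_state(): the state, without advancing time (a new reading comes with each control period).
- get_image(name): name is "side" or "top"; returns (picture, depth): 400x640x3 uint8, red, green, blue; 400x640 float32, m along the optical axis (not along the pixel's ray), 0 where there is no reading.
- calibration(name): a dict with "fx", "fy", "cx", "cy" (pixels), "R" (3x3) and "t" (3): a world point X has camera coordinates R X + t. Camera axes: x right, y down, z forward; pixel columns grow to the right and rows downward; lengths in m; the calibration is good to about 2 mm. A picture is of the moment at which its call begins. calibration takes no time and is no camera call.
- close_job(): hands the job in; it is judged then, once.
The state is a dict: "t": time; "joint_positions": joint angles; "joint_vel": joint speeds; "joint_efforts": joint torques, N m; "tool_pos": TCP position; "tool_rot": TCP orientation; "wrist_force": force on the tool from outside, world axes, zero at the start; "torque": the same for the moment, N m; "grip_width": finger opening in m; "finger_force": force on a finger pad.
Only numpy, scipy, OpenCV 4.12 (cv2) and the standard library are available. Lean on these libraries where they do the work, as an engineer would, in place of code of your own. Each camera call takes 0.05 s, during which the arm holds its last target. There are 200 camera calls.

## Task

A steel pan-lid knob has been dropped and lies somewhere out of sight under the low shelf on the worktop. Pick up the flat steel rake by its wooden grip, feel about gently with it under the shelf (never pressing hard on the shelf, its hidden foot or the knob: no more than about 1.5 kg), drag the knob out with the rake until it lies wholly in front of the shelf's front edge, then stand the rake down flat on the worktop clear of the shelf and let go. Do not touch the knob with the gripper, and leave everything else where it is.

Things in the scene. Friction and masses are not known exactly. Their poses are not given: they have to be found in the camera images.
- riser: Low wooden shelf on the worktop, fixed: 360 mm wide (its y), 130 deep (its x), 52 high. Origin: centre of its underside, at worktop height; open front to its -x. Under the 16 mm board a space 36 mm high: end panels with inner faces at y = +-166 mm, back panel with inner face at x = +57 mm, the worktop as floor. Jars up to 106 mm high and a tin stand fixed on the board's rear half
- riser_mouth (a point): Middle of the shelf's front edge, at worktop height, 65 mm in front of the shelf's origin; axes as the shelf's. Hidden behind it, one wooden foot, a wall 16 mm thick from the back panel to 20 mm behind the front edge, parts the space in two bays. Its middle is anywhere within 35 mm of the shelf's centre line; it is not measured, find it by feel
- bay_left (a point): Point on the worktop in the left bay, shelf frame (0, +90, 0) mm. The dropped knob is round, steel, 34 mm across, 14 high, 56 to 112 g, lying flat and free to slide. It is not measured: it lies in the left or right bay, its centre 27 to 60 mm to the side of the foot's middle and 28 mm before to 15 mm behind the shelf's origin (x -28 to +15)
- bay_right (a point): Point on the worktop in the right bay, shelf frame (0, -90, 0) mm; the knob may lie in this bay instead
- rake: Flat steel rake, 160 g. Upright wooden grip 34 mm (its x) by 18 (its y), top 68 mm up, on a 44 x 28 x 6 mm steel foot. A strip 20 mm wide, 3 thick, its underside 6 mm up, runs from it along +x to a cross lip. Origin: centre of the grip's underside; z up along the grip. It stands by itself on foot and lip; take the grip across its 18 mm, about 45 mm above the worktop
- rake_lip (a point): Middle of the lower edge of the rake's cross lip, 153 mm from the rake's origin along its +x; axes as the rake's. The lip is 60 mm wide (y), 6 thick (x), 9 high and reaches down to the worktop; it stands out 20 mm on either side of the strip

How it is judged:
On the way, in this order (a step that is already met when the one before it is completed fails the run):
1. the rake's lip is under the shelf (x of rake_lip in the frame of riser above 0 m and height (world z) of rake_lip below 0.03 m), for 0.1 s.
2. the knob lies in front of the shelf's front edge (x of lid_knob in the frame of riser below -0.082 m and height (world z) of lid_knob below 0.02 m), for 0.2 s.
At the end, for the whole second after the job is handed in: The whole knob lies on the worktop in front of the shelf's front edge; the rake stands flat on the worktop (within 0.1 rad), its lip in front of the shelf's front edge, released and at rest (all of step 2 and height (world z) of lid_knob above -0.01 m and x of rake_lip in the frame of riser below -0.068 m and angle between rake's own z axis and vertical below 0.1 rad and height (world z) of rake between -0.006 and 0.006 m and linear speed of rake below 0.02 m/s); the robot touches nothing.
It fails at once if the gripper or arm touches the knob (contact force between any of the fingers, the arm and lid_knob above 0.5 N).
It fails at once if the rake is pressed against the shelf, its hidden foot or the knob with more than 15 N (contact force between rake and riser above 15 N or contact force between rake and foot above 15 N or contact force between rake and lid_knob above 15 N).
It fails at once if the gripper or arm pushes the shelf or what stands on it (contact force between any of the fingers, the arm and riser above 5 N).
It fails at once if another thing on the worktop is moved by more than 20 mm (distance of any of mug, mug_b, timer, tomatoes, onion, lemon from where it was at the start of the episode above 0.02 m).
It also fails if it takes over 69 s, if anything falls off the work surface, if the arm or the gripper's body presses on something with over 40 N, if the wrist force passes 120 N, or if a joint passes its speed limit or range.

## Working session

There is one attempt and no reset: what is moved stays moved. The work goes in short steps, Python scripts to look and compute and a tool call to move; the robot and the scene stay as the last step left them, time stands still between calls to the robot, and variables do not carry over. Pictures are saved under pics/ and viewed, at most 10 in all, crops included, and the job is handed in when it is done.

Besides the shell and the picture viewer there is one more tool, called after ">>>" as a command line: name --argument value ..., lists and objects as JSON in quotes. send_rows: Moves the arm, as the interface text tells. Its arguments: {"type":"object","properties":{"targets":{"type":"array","items":{"type":"object","properties":{"dx":{"type":"number"},"dy":{"type":"number"},"dz":{"type":"number"},"ax":{"type":"number"},"ay":{"type":"number"},"az":{"type":"number"}}}},"grip":{"type":"number"},"newtons":{"type":"number"}},"required":["targets"]}

```bash
mkdir -p pics; ls
python3 - <<'E'
from station import *
import cv2,numpy as np
for n in("top","side"):
    p,d=get_image(n); cv2.imwrite(f"pics/{n}0.png",cv2.cvtColor(p,cv2.COLOR_RGB2BGR)); np.save(f"{n}0.npy",d)
    c=calibration(n); print(n,c)
print(get_state())
E
```

```text
pics
top {'fx': 399.3532643328992, 'fy': 399.3532643328992, 'cx': 321.12640469632237, 'cy': 193.2919845643743, 'R': array([[-0.02851372, -0.99938397,  0.0204608 ],
       [-0.98401712,  0.02446407, -0.17638542],
       [ 0.1757762 , -0.02516318, -0.9841085 ]]), 't': array([0.04457176, 0.56621252, 0.76672301])}
side {'fx': 393.64328555060445, 'fy': 393.64328555060445, 'cx': 321.768429946346, 'cy': 204.69124681934017, 'R': array([[-0.94091918, -0.33854157, -0.00779089],
       [-0.22292797,  0.63658094, -0.73828708],
       [ 0.2549004 , -0.69293167, -0.67444161]]), 't': array([0.56419561, 0.13843773, 0.74533202])}
{'t': 0.1, 'joint_positions': array([-1.19281634e+00,  1.16425415e-01,  1.44217883e+00, -4.80346568e-06,
        1.58398335e+00, -3.77907551e-02]), 'joint_vel': array([-0.00133003,  0.00031353, -0.00160634,  0.00054617,  0.00054286,
        0.00037184]), 'joint_efforts': array([ 2.44458643e-03, -7.22889447e+01, -6.23867869e+01,  7.81852193e-02,
        2.26916070e-02, -1.44987553e-05]), 'tool_pos': array([ 0.27256165, -0.61733464,  0.21799969]), 'tool_rot': array([-3.07299406e+00, -6.48194965e-01,  2.71903835e-04]), 'wrist_force': array([0.14722931, 0.58300571, 0.30145894]), 'torque': array([-0.05150713,  0.01615694, -0.02064407]), 'finger_force': 0.0, 'grip_width': 0.09292873867954168}
```

View pics/top0.png

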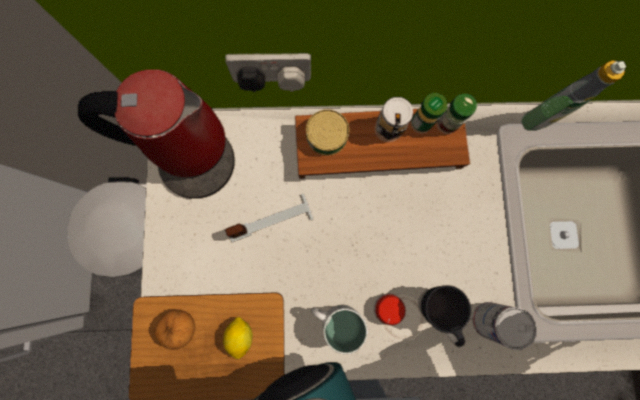

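View pics/side0.png

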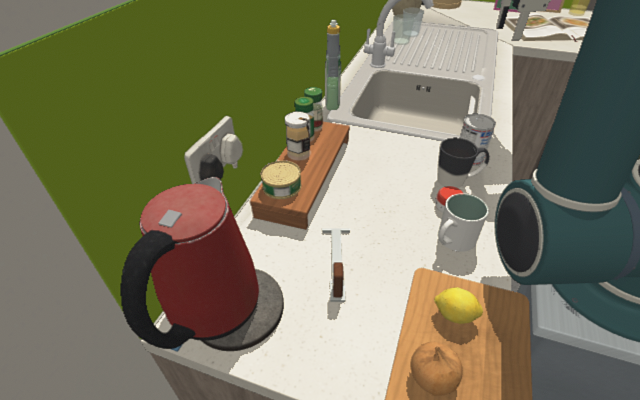

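The top picture shows the shelf board at about (296–468, 112–175) px. The rake's grip is near (235,230) and its lip near (307,207). The side picture agrees. I'll enlarge both.

```bash
cat > h.py <<'E'
from station import *
import cv2,numpy as np
def px(n,u,v,z):
    c=calibration(n); R,t=c["R"],c["t"]
    r=R.T@np.array([(u-c["cx"])/c["fx"],(v-c["cy"])/c["fy"],1]); o=-R.T@t
    return o+r*(z-o[2])/r[2]
def proj(n,X):
    c=calibration(n); q=c["R"]@np.array(X)+c["t"]
    return np.array([c["cx"]+c["fx"]*q[0]/q[2],c["cy"]+c["fy"]*q[1]/q[2]])
E
python3 - <<'E'
from h import *
p=cv2.imread("pics/top0.png"); 
cv2.imwrite("pics/c1.png",cv2.resize(p[95:250,200:480],(784,434),interpolation=cv2.INTER_CUBIC))
d=np.load("top0.npy"); c=calibration("top")
v,u=np.mgrid[:400,:640]
q=np.stack([(u-c["cx"])/c["fx"]*d,(v-c["cy"])/c["fy"]*d,d],-1)
W=(q-c["t"])@c["R"]
z=W[...,2]; m=np.zeros(z.shape,bool); m[95:190,285:480]=1
m&=(abs(z-.052)<.006)&(d>0)
P=W[m]; print(len(P),P.min(0),P.max(0),np.median(P[:,2]))
print(cv2.minAreaRect(P[:,:2].astype(np.float32)))
m=np.zeros(z.shape,bool); m[190:250,205:320]=1
for lo,hi in((.05,.08),(.004,.02)):
    P=W[m&(z>lo)&(z<hi)&(d>0)]; print(len(P),P.mean(0),cv2.minAreaRect(P[:,:2].astype(np.float32)))
print(np.median(z[200:280,340:460]))
E
```

```text
6975 [ 0.60672399 -0.31788285  0.04600015] [0.77681407 0.10068857 0.05799766] 0.052458473586793335
((0.6921456456184387, -0.1090286374092102), (0.1689823418855667, 0.41857001185417175), 0.30119451880455017)
174 [0.49541886 0.20210203 0.06607818] ((0.49603113532066345, 0.20308871567249298), (0.017937099561095238, 0.03378833457827568), 19.037229537963867)
848 [0.52767431 0.13802347 0.00929314] ((0.5292803049087524, 0.15875622630119324), (0.11951889842748642, 0.2360999882221222), 0.7044568061828613)
0.0004430059145636213
```

View pics/c1.png

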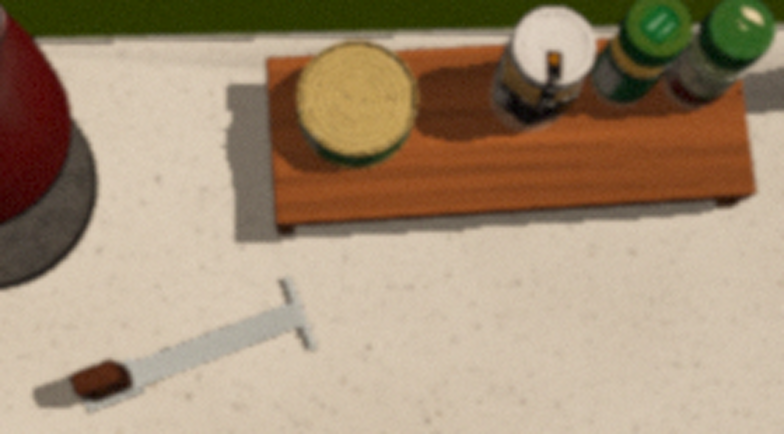

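Run:
```python
from h import *
f=lambda a,b:(200+a/2.8,95+b/2.8)
for n,a,b,z in(("FL top",278,217,.052),("FL low",279,226,.036),("FR top",754,186,.052),("FR low",755,195,.036),("BL top",267,58,.052),("BR",740,80,.052),("lip",298,314,.009),("lipA",287,281,.009),("lipB",312,348,.009),("gripTop",100,376,.068)):
    print(n,px("top",*f(a,b),z).round(4))
d=np.load("top0.npy"); c=calibration("top")
v,u=np.mgrid[:400,:640]
q=np.stack([(u-c["cx"])/c["fx"]*d,(v-c["cy"])/c["fy"]*d,d],-1)
W=(q-c["t"])@c["R"]; z=W[...,2]
L=[]
for k in range(305,466,4):
    r=[j for j in range(140,190) if abs(z[j,k]-.052)<.004]
    L.append(W[max(r),k,:2])
L=np.array(L); k=np.polyfit(L[:,1],L[:,0],1); print("front edge x=",k, np.std(L[:,0]-np.polyval(k,L[:,1])))
for j in(130,145,160):
    r=[i for i in range(285,480) if abs(z[j,i]-.052)<.004]; print(W[j,r[0]].round(4),W[j,r[-1]].round(4))
```

```text
FL top [0.6114 0.0732 0.052 ]
FL low [0.6082 0.073  0.036 ]
FR top [ 0.6266 -0.2814  0.052 ]
FR low [ 0.6236 -0.2881  0.036 ]
BL top [0.7344 0.0791 0.052 ]
BR [ 0.7095 -0.2785  0.052 ]
lip [0.5453 0.0606 0.009 ]
lipA [0.571  0.0685 0.009 ]
lipB [0.519  0.0506 0.009 ]
gripTop [0.4965 0.1992 0.068 ]
front edge x= [-0.04001991  0.61019379] 0.0005127725699473008
[0.7032 0.0783 0.0511] [ 0.6955 -0.279   0.0513]
[0.6703 0.0768 0.0516] [ 0.6623 -0.2799  0.0519]
[0.6384 0.0754 0.0503] [ 0.6301 -0.2816  0.0506]
```

>>> send_rows --grip 1 --targets '[{"dx": 0.0112, "dy": 0.041, "az": 4.26}, {"dx": 0.0112, "dy": 0.041, "az": 4.26}, {"dx": 0.0112, "dy": 0.041, "az": 4.26}, {"dx": 0.0112, "dy": 0.041, "az": 4.26}, {"dx": 0.0112, "dy": 0.041, "az": 4.26}, {"dx": 0.0112, "dy": 0.041, "az": 4.26}, {"dx": 0.0112, "dy": 0.041, "az": 4.26}, {"dx": 0.0112, "dy": 0.041, "az": 4.26}, {"dx": 0.0112, "dy": 0.041, "az": 4.26}, {"dx": 0.0112, "dy": 0.041, "az": 4.26}, {"dx": 0.0112, "dy": 0.041, "az": 4.26}, {"dx": 0.0112, "dy": 0.041, "az": 4.26}, {"dx": 0.0112, "dy": 0.041, "az": 4.26}, {"dx": 0.0112, "dy": 0.041, "az": 4.26}, {"dx": 0.0112, "dy": 0.041, "az": 4.26}, {"dx": 0.0112, "dy": 0.041, "az": 4.26}, {"dx": 0.0112, "dy": 0.041, "az": 4.26}, {"dx": 0.0112, "dy": 0.041, "az": 4.26}, {"dx": 0.0112, "dy": 0.041, "az": 4.26}, {"dx": 0.0112, "dy": 0.041, "az": 4.26}]'

```text
schema error: expected keys dx, dy, dz, ax, ay, az
```

>>> send_rows --grip 1 --targets '[{"dx": 0.014, "dy": 0.0512, "dz": 0, "ax": 0, "ay": 0, "az": 5.33}, {"dx": 0.014, "dy": 0.0512, "dz": 0, "ax": 0, "ay": 0, "az": 5.33}, {"dx": 0.014, "dy": 0.0512, "dz": 0, "ax": 0, "ay": 0, "az": 5.33}, {"dx": 0.014, "dy": 0.0512, "dz": 0, "ax": 0, "ay": 0, "az": 5.33}, {"dx": 0.014, "dy": 0.0512, "dz": 0, "ax": 0, "ay": 0, "az": 5.33}, {"dx": 0.014, "dy": 0.0512, "dz": 0, "ax": 0, "ay": 0, "az": 5.33}, {"dx": 0.014, "dy": 0.0512, "dz": 0, "ax": 0, "ay": 0, "az": 5.33}, {"dx": 0.014, "dy": 0.0512, "dz": 0, "ax": 0, "ay": 0, "az": 5.33}, {"dx": 0.014, "dy": 0.0512, "dz": 0, "ax": 0, "ay": 0, "az": 5.33}, {"dx": 0.014, "dy": 0.0512, "dz": 0, "ax": 0, "ay": 0, "az": 5.33}, {"dx": 0.014, "dy": 0.0512, "dz": 0, "ax": 0, "ay": 0, "az": 5.33}, {"dx": 0.014, "dy": 0.0512, "dz": 0, "ax": 0, "ay": 0, "az": 5.33}, {"dx": 0.014, "dy": 0.0512, "dz": 0, "ax": 0, "ay": 0, "az": 5.33}, {"dx": 0.014, "dy": 0.0512, "dz": 0, "ax": 0, "ay": 0, "az": 5.33}, {"dx": 0.014, "dy": 0.0512, "dz": 0, "ax": 0, "ay": 0, "az": 5.33}, {"dx": 0.014, "dy": 0.0512, "dz": 0, "ax": 0, "ay": 0, "az": 5.33}, {"dx": 0, "dy": 0, "dz": 0, "ax": 0, "ay": 0, "az": 0}, {"dx": 0, "dy": 0, "dz": 0, "ax": 0, "ay": 0, "az": 0}]'

```text
t: 2.35
tool_pos: [0.4964, 0.2015, 0.2183]
tool_rot: [-1.822, -2.559, 0.001]
wrist_force: [0.8, -0.5, 0.5]
grip_width: 0.093
finger_force: 0.0
```

```bash
cat >> h.py <<'E'
from scipy.spatial.transform import Rotation as Ro
def st():
    s=get_state(); R=Ro.from_rotvec(s["tool_rot"]).as_matrix()
    print("t",round(s["t"],2),"p",s["tool_pos"].round(4),"yaw x",round(np.degrees(np.arctan2(R[1,0],R[0,0])),2),"z",R[:,2].round(4),"F",s["wrist_force"].round(2),"T",s["torque"].round(3),"w",s["grip_width"].round(4),s["finger_force"],"j",s["joint_positions"].round(2))
    return s,R
E
python3 -c "
from h import *
st()"
```

```text
Traceback (most recent call last):
  File "h.py", line 13, in st
    print("t",round(s["t"],2),"p",s["tool_pos"].round(4),"yaw x",round(np.degrees(np.arctan2(R[1,0],R[0,0])),2),"z",R[:,2].round(4),"F",s["wrist_force"].round(2),"T",s["torque"].round(3),"w",s["grip_width"].round(4),s["finger_force"],"j",s["joint_positions"].round(2))
                                                                                                                                                                                               ^^^^^^^^^^^^^^^^^^^^^
AttributeError: 'float' object has no attribute 'round'
```

>>> send_rows --targets '[{"dx": 0, "dy": 0, "dz": -0.03, "ax": 0, "ay": 0, "az": 0}, {"dx": 0, "dy": 0, "dz": -0.03, "ax": 0, "ay": 0, "az": 0}, {"dx": 0, "dy": 0, "dz": -0.03, "ax": 0, "ay": 0, "az": 0}, {"dx": 0, "dy": 0, "dz": -0.03, "ax": 0, "ay": 0, "az": 0}, {"dx": 0, "dy": 0, "dz": -0.03, "ax": 0, "ay": 0, "az": 0}, {"dx": 0, "dy": 0, "dz": -0.03, "ax": 0, "ay": 0, "az": 0}, {"dx": 0, "dy": 0, "dz": -0.012, "ax": 0, "ay": 0, "az": 0}, {"dx": 0, "dy": 0, "dz": 0, "ax": 0, "ay": 0, "az": 0}]'

```text
t: 3.35
tool_pos: [0.4966, 0.201, 0.0267]
tool_rot: [-1.823, -2.558, 0.001]
wrist_force: [-0.0, -0.6, 0.8]
grip_width: 0.0925
finger_force: 0.0
```

>>> send_rows --grip 0 --newtons 55 --targets '[{"dx": 0, "dy": 0, "dz": 0, "ax": 0, "ay": 0, "az": 0}, {"dx": 0, "dy": 0, "dz": 0, "ax": 0, "ay": 0, "az": 0}, {"dx": 0, "dy": 0, "dz": 0, "ax": 0, "ay": 0, "az": 0}, {"dx": 0, "dy": 0, "dz": 0, "ax": 0, "ay": 0, "az": 0}, {"dx": 0, "dy": 0, "dz": 0, "ax": 0, "ay": 0, "az": 0}, {"dx": 0, "dy": 0, "dz": 0, "ax": 0, "ay": 0, "az": 0}, {"dx": 0, "dy": 0, "dz": 0, "ax": 0, "ay": 0, "az": 0}, {"dx": 0, "dy": 0, "dz": 0, "ax": 0, "ay": 0, "az": 0}]'

```text
t: 4.35
tool_pos: [0.4967, 0.2017, 0.0267]
tool_rot: [1.822, 2.559, 0.0]
wrist_force: [-1.9, -1.4, -0.9]
grip_width: 0.0175
finger_force: 39.1
```

```bash
sed -i 's/s\["grip_width"\].round(4)/round(s["grip_width"],4)/' h.py; python3 -c "
from h import *
st()"
```

```text
t 4.35 p [0.4967 0.2017 0.0267] yaw x 109.1 z [ 1.e-04  0.e+00 -1.e+00] F [-1.86 -1.37 -0.95] T [-0.158  0.152  0.087] w 0.0175 39.06922996044159 j [ 0.34 -0.07  1.95  0.    1.26  0.  ]
```

>>> send_rows --targets '[{"dx": 0, "dy": 0, "dz": 0.01, "ax": 0, "ay": 0, "az": 0}, {"dx": 0, "dy": 0, "dz": 0.01, "ax": 0, "ay": 0, "az": 0}, {"dx": 0, "dy": 0, "dz": 0, "ax": 0, "ay": 0, "az": 0}]'

```text
t: 4.72
tool_pos: [0.4972, 0.2019, 0.0479]
tool_rot: [1.821, 2.558, 0.002]
wrist_force: [0.2, 0.2, -1.9]
grip_width: 0.0174
finger_force: 55.0
```

Run:
```python
from h import *
st()
p,d=get_image("side"); cv2.imwrite("pics/s1.png",cv2.resize(cv2.cvtColor(p,cv2.COLOR_RGB2BGR)[130:330,240:440],(700,700)[::1])[:590])
d=np.load("top0.npy"); c=calibration("top")
v,u=np.mgrid[:400,:640]
q=np.stack([(u-c["cx"])/c["fx"]*d,(v-c["cy"])/c["fy"]*d,d],-1)
W=(q-c["t"])@c["R"]; z=W[...,2]
for n,(a,b,e,f) in dict(mug=(310,300,370,355),timer=(374,292,408,328),mugb=(420,285,474,345)).items():
    w=W[b:f,a:e].reshape(-1,3); w=w[(w[:,2]>.01)&(w[:,2]<.3)]; print(n,w.min(0).round(3),w.max(0).round(3))
```

```text
t 4.72 p [0.4972 0.2019 0.0479] yaw x 109.1 z [ 1.7e-03  6.0e-04 -1.0e+00] F [ 0.19  0.25 -1.9 ] T [ 0.021 -0.053 -0.072] w 0.0174 54.98404383659363 j [ 0.34 -0.09  1.93  0.    1.3   0.  ]
mug [ 0.264 -0.047  0.01 ] [0.343 0.056 0.096]
timer [ 0.302 -0.131  0.01 ] [ 0.361 -0.072  0.044]
mugb [ 0.267 -0.24   0.01 ] [ 0.38  -0.155  0.102]
```

View pics/s1.png

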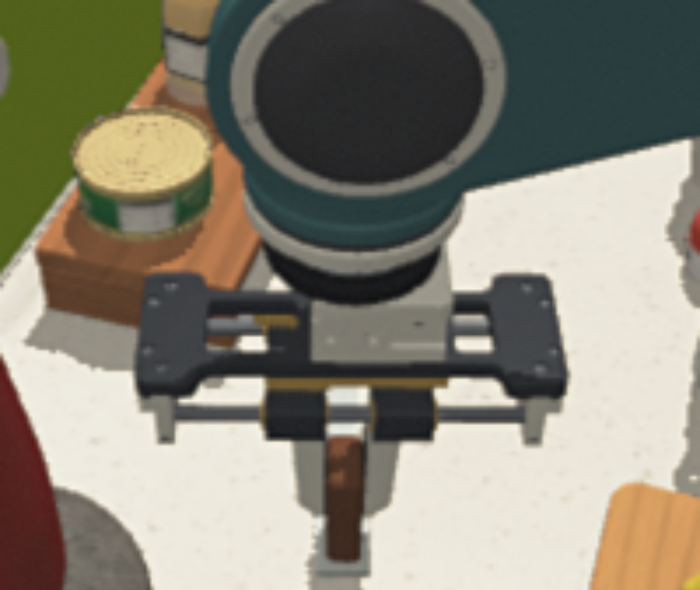

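>>> send_rows --targets '[{"dx": -0.0187, "dy": -0.02, "dz": 0, "ax": 0, "ay": 0, "az": 0}, {"dx": -0.0187, "dy": -0.02, "dz": 0, "ax": 0, "ay": 0, "az": 0}, {"dx": -0.0187, "dy": -0.02, "dz": 0, "ax": 0, "ay": 0, "az": 3}, {"dx": -0.0187, "dy": -0.02, "dz": 0, "ax": 0, "ay": 0, "az": 4}, {"dx": 0, "dy": -0.0126, "dz": 0, "ax": 0, "ay": 0, "az": 6}, {"dx": 0, "dy": -0.0126, "dz": 0, "ax": 0, "ay": 0, "az": 6}, {"dx": 0, "dy": -0.0126, "dz": 0, "ax": 0, "ay": 0, "az": 6}, {"dx": 0, "dy": -0.0126, "dz": 0, "ax": 0, "ay": 0, "az": 6}, {"dx": 0, "dy": -0.0126, "dz": 0, "ax": 0, "ay": 0, "az": 6}, {"dx": 0, "dy": -0.0126, "dz": 0, "ax": 0, "ay": 0, "az": 6}, {"dx": 0, "dy": -0.0126, "dz": 0, "ax": 0, "ay": 0, "az": 6}, {"dx": 0, "dy": -0.0126, "dz": 0, "ax": 0, "ay": 0, "az": 6}, {"dx": 0, "dy": -0.0126, "dz": 0, "ax": 0, "ay": 0, "az": 6}, {"dx": 0, "dy": -0.0126, "dz": 0, "ax": 0, "ay": 0, "az": 6}, {"dx": 0, "dy": -0.0126, "dz": 0, "ax": 0, "ay": 0, "az": 4}, {"dx": 0, "dy": -0.0126, "dz": 0, "ax": 0, "ay": 0, "az": 2.2}, {"dx": 0, "dy": 0, "dz": 0, "ax": 0, "ay": 0, "az": 0}, {"dx": 0, "dy": 0, "dz": 0, "ax": 0, "ay": 0, "az": 0}]'

```text
t: 7.02
tool_pos: [0.4218, -0.0292, 0.0465]
tool_rot: [0.061, -3.141, -0.0]
wrist_force: [0.8, -0.3, -1.3]
grip_width: 0.0175
finger_force: 55.0
```

```bash
cat >> h.py <<'E'
def look(tag):
    for n,(a,b,e,f) in dict(top=(200,95,480,275),side=(200,80,440,280)).items():
        p,d=get_image(n); np.save(f"{n}{tag}.npy",d)
        I=cv2.cvtColor(p,cv2.COLOR_RGB2BGR)[b:f,a:e]; cv2.imwrite(f"pics/{n}{tag}.png",cv2.resize(I,None,fx=2.8,fy=2.8,interpolation=cv2.INTER_CUBIC))
E
python3 - <<'E'
from h import *
st(); look("2")
E
```

```text
t 7.03 p [ 0.4218 -0.0292  0.0465] yaw x -177.76 z [-2.e-04  1.e-04 -1.e+00] F [ 0.84 -0.28 -1.3 ] T [ 0.069 -0.098  0.008] w 0.0175 54.98390078544617 j [-0.13 -0.37  2.16  0.    1.35 -1.74]
```

View pics/top2.png

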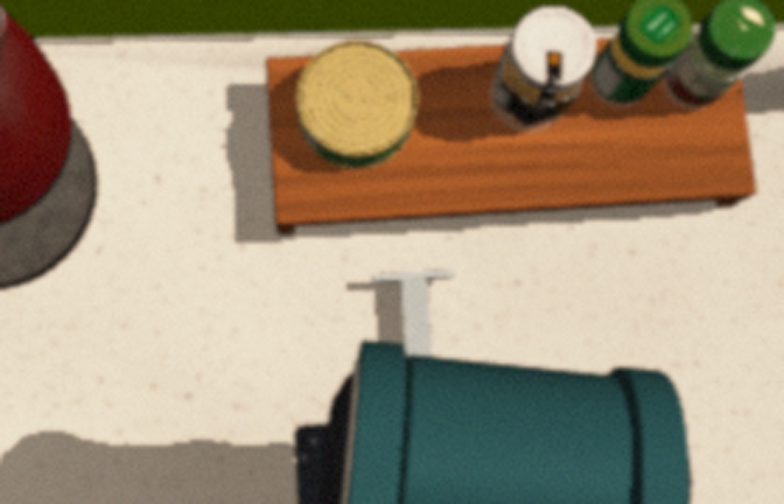

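View pics/side2.png

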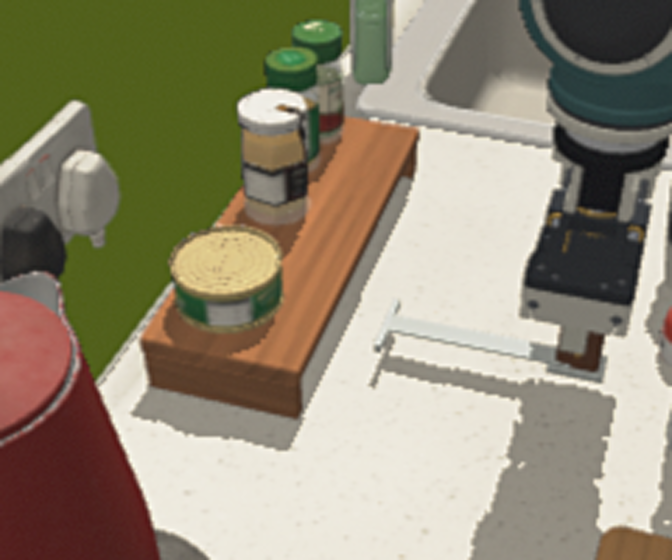

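The top picture shows the lip from (375,278) to (452,272) in the crop, parallel to the shelf front. I'll check its height and position.

Run:
```python
from h import *
d=np.load("top2.npy"); c=calibration("top")
v,u=np.mgrid[:400,:640]
q=np.stack([(u-c["cx"])/c["fx"]*d,(v-c["cy"])/c["fy"]*d,d],-1)
W=(q-c["t"])@c["R"]; z=W[...,2]
s=W[185:215,325:365].reshape(-1,3); s=s[(s[:,2]>.012)&(s[:,2]<.06)]; print(len(s))
O=np.array([.6785,-.101]); a=.04; R=np.array([[np.cos(a),-np.sin(a)],[np.sin(a),np.cos(a)]])
sh=np.c_[(s[:,:2]-O)@R,s[:,2]]
print("shelf frame",sh.min(0).round(4),sh.max(0).round(4))
for lo in np.arange(-.16,-.09,.01):
    k=(sh[:,0]>=lo)&(sh[:,0]<lo+.01)
    if k.any(): print(lo.round(3),k.sum(),sh[k].mean(0).round(4),sh[k].min(0).round(4)[1],sh[k].max(0).round(4)[1])
print([(px("top",200+a_/2.8,95+b/2.8,.028)[:2]-O)@R for a_,b in((375,278),(452,272),(414,275))])
```

```text
279
shelf frame [-0.1503  0.05    0.0219] [-0.102   0.1089  0.0338]
-0.16 3 [-0.1502  0.073   0.0294] 0.0709 0.075
-0.15 44 [-0.145   0.0793  0.0292] 0.07 0.0891
-0.14 48 [-0.1349  0.0793  0.0295] 0.0695 0.0887
-0.13 45 [-0.1249  0.0786  0.0297] 0.0689 0.088
-0.12 40 [-0.1148  0.0791  0.0295] 0.0696 0.0891
-0.11 99 [-0.106   0.0783  0.0289] 0.05 0.1089
[array([-0.10597181,  0.10736818]), array([-0.1051614 ,  0.04918522]), array([-0.10559148,  0.07793613])]
```

>>> send_rows --targets '[{"dx": 0.015, "dy": 0.0006, "dz": 0, "ax": 0, "ay": 0, "az": 0}, {"dx": 0.015, "dy": 0.0006, "dz": 0, "ax": 0, "ay": 0, "az": 0}, {"dx": 0.015, "dy": 0.0006, "dz": 0, "ax": 0, "ay": 0, "az": 0}, {"dx": 0.015, "dy": 0.0006, "dz": 0, "ax": 0, "ay": 0, "az": 0}, {"dx": 0.015, "dy": 0.0006, "dz": 0, "ax": 0, "ay": 0, "az": 0}, {"dx": 0.015, "dy": 0.0006, "dz": 0, "ax": 0, "ay": 0, "az": 0}, {"dx": 0.015, "dy": 0.0006, "dz": 0, "ax": 0, "ay": 0, "az": 0}, {"dx": 0, "dy": 0, "dz": 0, "ax": 0, "ay": 0, "az": 0}, {"dx": 0, "dy": 0, "dz": 0, "ax": 0, "ay": 0, "az": 0}]'

```text
t: 8.25
tool_pos: [0.5265, -0.0253, 0.0465]
tool_rot: [0.063, -3.14, -0.0]
wrist_force: [-1.1, 0.2, -2.0]
grip_width: 0.0175
finger_force: 55.0
```

```bash
python3 -c "
from h import *
st()"
```

```text
t 8.25 p [ 0.5265 -0.0253  0.0465] yaw x -177.7 z [-6.e-04  0.e+00 -1.e+00] F [-1.14  0.22 -1.99] T [ 0.034 -0.132  0.07 ] w 0.0175 54.98393654823303 j [-0.1  -0.11  1.95 -0.    1.3  -1.71]
```

>>> send_rows --targets '[{"dx": 0.0001, "dy": -0.0015, "dz": 0, "ax": 0, "ay": 0, "az": 0}, {"dx": 0.0001, "dy": -0.0015, "dz": 0, "ax": 0, "ay": 0, "az": 0}, {"dx": 0, "dy": -0.0015, "dz": 0, "ax": 0, "ay": 0, "az": 0}, {"dx": 0, "dy": -0.0015, "dz": 0, "ax": 0, "ay": 0, "az": 0}]'

```text
t: 8.75
tool_pos: [0.527, -0.0314, 0.0467]
tool_rot: [-0.063, 3.141, -0.0]
wrist_force: [-0.2, 0.5, -1.2]
grip_width: 0.0178
finger_force: 55.0
```

```bash
python3 -c "
from h import *
st()"
```

```text
t 8.75 p [ 0.527  -0.0314  0.0467] yaw x -177.7 z [ 1.e-04 -0.e+00 -1.e+00] F [-0.25  0.48 -1.21] T [ 0.051 -0.116 -0.016] w 0.0178 54.98407244682312 j [-0.11 -0.1   1.95 -0.    1.3  -1.72]
```

>>> send_rows --targets '[{"dx": 0.0001, "dy": -0.002, "dz": 0, "ax": 0, "ay": 0, "az": 0}, {"dx": 0.0001, "dy": -0.002, "dz": 0, "ax": 0, "ay": 0, "az": 0}, {"dx": 0, "dy": -0.002, "dz": 0, "ax": 0, "ay": 0, "az": 0}]'

```text
t: 9.12
tool_pos: [0.5273, -0.0374, 0.0466]
tool_rot: [0.063, -3.141, 0.0]
wrist_force: [-0.3, -0.2, -1.7]
grip_width: 0.0176
finger_force: 55.0
```

```bash
python3 -c "
from h import *
st()"
```

```text
t 9.12 p [ 0.5273 -0.0374  0.0466] yaw x -177.7 z [-0. -0. -1.] F [-0.31 -0.16 -1.75] T [ 0.058 -0.113 -0.025] w 0.0176 54.98410105705261 j [-0.12 -0.1   1.95 -0.    1.3  -1.73]
```

Free so far; continuing.

>>> send_rows --targets '[{"dx": 0.0001, "dy": -0.002, "dz": 0, "ax": 0, "ay": 0, "az": 0}, {"dx": 0.0001, "dy": -0.002, "dz": 0, "ax": 0, "ay": 0, "az": 0}, {"dx": 0, "dy": -0.002, "dz": 0, "ax": 0, "ay": 0, "az": 0}]'

```text
t: 9.5
tool_pos: [0.5274, -0.0434, 0.0467]
tool_rot: [-0.063, 3.141, -0.0]
wrist_force: [0.1, 0.3, -2.2]
grip_width: 0.0177
finger_force: 55.0
```

```bash
python3 -c "
from h import *
st()"
```

```text
t 9.5 p [ 0.5274 -0.0434  0.0467] yaw x -177.7 z [ 0. -0. -1.] F [ 0.13  0.3  -2.17] T [ 0.108 -0.097  0.02 ] w 0.0177 54.98410105705261 j [-0.13 -0.1   1.95 -0.    1.3  -1.74]
```

>>> send_rows --targets '[{"dx": 0.0001, "dy": -0.002, "dz": 0, "ax": 0, "ay": 0, "az": 0}, {"dx": 0.0001, "dy": -0.002, "dz": 0, "ax": 0, "ay": 0, "az": 0}, {"dx": 0, "dy": -0.002, "dz": 0, "ax": 0, "ay": 0, "az": 0}]'

```text
t: 9.88
tool_pos: [0.5276, -0.0494, 0.0467]
tool_rot: [0.063, -3.141, 0.0]
wrist_force: [-0.1, -1.0, -1.1]
grip_width: 0.0178
finger_force: 55.0
```

```bash
python3 -c "
from h import *
st()"
```

```text
t 9.88 p [ 0.5276 -0.0494  0.0467] yaw x -177.7 z [-1.e-04 -0.e+00 -1.e+00] F [-0.13 -0.98 -1.15] T [ 0.076 -0.082  0.003] w 0.0178 54.98394191265106 j [-0.14 -0.1   1.94 -0.    1.3  -1.75]
```

>>> send_rows --targets '[{"dx": 0.0001, "dy": -0.002, "dz": 0, "ax": 0, "ay": 0, "az": 0}, {"dx": 0.0001, "dy": -0.002, "dz": 0, "ax": 0, "ay": 0, "az": 0}, {"dx": 0, "dy": -0.002, "dz": 0, "ax": 0, "ay": 0, "az": 0}]'

```text
t: 10.25
tool_pos: [0.5279, -0.0554, 0.0467]
tool_rot: [-0.063, 3.141, -0.0]
wrist_force: [-0.1, 0.5, -1.3]
grip_width: 0.0173
finger_force: 55.0
```

```bash
python3 -c "
from h import *
st()"
```

```text
t 10.25 p [ 0.5279 -0.0554  0.0467] yaw x -177.7 z [ 1.e-04 -0.e+00 -1.e+00] F [-0.1   0.52 -1.33] T [ 0.007 -0.121  0.003] w 0.0173 54.984092116355896 j [-0.15 -0.1   1.94 -0.    1.3  -1.76]
```

>>> send_rows --targets '[{"dx": 0.0001, "dy": -0.002, "dz": 0, "ax": 0, "ay": 0, "az": 0}, {"dx": 0.0001, "dy": -0.002, "dz": 0, "ax": 0, "ay": 0, "az": 0}, {"dx": 0, "dy": -0.002, "dz": 0, "ax": 0, "ay": 0, "az": 0}]'

```text
t: 10.62
tool_pos: [0.528, -0.0614, 0.0466]
tool_rot: [0.063, -3.141, 0.0]
wrist_force: [-0.2, 0.4, -1.8]
grip_width: 0.0178
finger_force: 55.0
```

```bash
python3 -c "
from h import *
st()"
```

```text
t 10.62 p [ 0.528  -0.0614  0.0466] yaw x -177.7 z [-0. -0. -1.] F [-0.22  0.38 -1.79] T [ 0.066 -0.1    0.08 ] w 0.0178 54.98391151428223 j [-0.16 -0.1   1.94 -0.    1.3  -1.77]
```

>>> send_rows --targets '[{"dx": 0.0001, "dy": -0.002, "dz": 0, "ax": 0, "ay": 0, "az": 0}, {"dx": 0.0001, "dy": -0.002, "dz": 0, "ax": 0, "ay": 0, "az": 0}, {"dx": 0, "dy": -0.002, "dz": 0, "ax": 0, "ay": 0, "az": 0}]'

```text
t: 11.0
tool_pos: [0.5283, -0.0674, 0.0466]
tool_rot: [-0.063, 3.141, -0.0]
wrist_force: [0.9, -0.0, -1.4]
grip_width: 0.0179
finger_force: 55.0
```

```bash
python3 -c "
from h import *
st()"
```

```text
t 11.0 p [ 0.5283 -0.0674  0.0466] yaw x -177.7 z [ 0. -0. -1.] F [ 0.88 -0.05 -1.4 ] T [ 0.064 -0.095  0.075] w 0.0179 54.98407065868378 j [-0.17 -0.09  1.94 -0.    1.3  -1.79]
```

>>> send_rows --targets '[{"dx": 0.0001, "dy": -0.002, "dz": 0, "ax": 0, "ay": 0, "az": 0}, {"dx": 0.0001, "dy": -0.002, "dz": 0, "ax": 0, "ay": 0, "az": 0}, {"dx": 0, "dy": -0.002, "dz": 0, "ax": 0, "ay": 0, "az": 0}]'

```text
t: 11.38
tool_pos: [0.5284, -0.0734, 0.0466]
tool_rot: [0.063, -3.141, -0.0]
wrist_force: [0.2, -0.6, -2.0]
grip_width: 0.0176
finger_force: 55.0
```

```bash
python3 -c "
from h import *
st()"
```

```text
t 11.38 p [ 0.5284 -0.0734  0.0466] yaw x -177.69 z [-1.e-04  0.e+00 -1.e+00] F [ 0.25 -0.63 -2.03] T [ 0.102 -0.105  0.027] w 0.0176 54.98406708240509 j [-0.19 -0.09  1.94  0.    1.3  -1.8 ]
```

>>> send_rows --targets '[{"dx": 0.0001, "dy": -0.002, "dz": 0, "ax": 0, "ay": 0, "az": 0}, {"dx": 0.0001, "dy": -0.002, "dz": 0, "ax": 0, "ay": 0, "az": 0}, {"dx": 0, "dy": -0.002, "dz": 0, "ax": 0, "ay": 0, "az": 0}]'

```text
t: 11.75
tool_pos: [0.5287, -0.0794, 0.0467]
tool_rot: [-0.063, 3.141, -0.0]
wrist_force: [0.8, 0.5, -1.6]
grip_width: 0.0177
finger_force: 55.0
```

```bash
python3 -c "
from h import *
st()"
```

```text
t 11.75 p [ 0.5287 -0.0794  0.0467] yaw x -177.7 z [ 0. -0. -1.] F [ 0.78  0.48 -1.62] T [ 0.069 -0.067  0.007] w 0.0177 54.984047412872314 j [-0.2  -0.09  1.93  0.    1.3  -1.81]
```

>>> send_rows --targets '[{"dx": 0.0001, "dy": -0.002, "dz": 0, "ax": 0, "ay": 0, "az": 0}, {"dx": 0.0001, "dy": -0.002, "dz": 0, "ax": 0, "ay": 0, "az": 0}, {"dx": 0, "dy": -0.002, "dz": 0, "ax": 0, "ay": 0, "az": 0}]'

```text
t: 12.12
tool_pos: [0.5285, -0.0848, 0.0465]
tool_rot: [0.064, -3.14, -0.002]
wrist_force: [-4.0, 6.7, 0.8]
grip_width: 0.0174
finger_force: 55.5
```

```bash
python3 -c "
from h import *
st()"
```

```text
t 12.12 p [ 0.5285 -0.0848  0.0465] yaw x -177.66 z [-0.0011  0.0011 -1.    ] F [-4.02  6.69  0.77] T [1.38  0.547 0.898] w 0.0174 55.496551394462585 j [-0.21 -0.09  1.93  0.    1.3  -1.82]
```

Contact with the foot: its left face is at shelf y ≈ -9 mm, so its middle is at about -17 mm. The strip's underside is only 6 mm up, so the knob has to be hooked beside the strip. I'll move out to the left, go in deep while hovering, and lower behind the knob.

>>> send_rows --targets '[{"dx": -0.0003, "dy": 0.006, "dz": 0, "ax": 0, "ay": 0, "az": 0}, {"dx": -0.0004, "dy": 0.012, "dz": 0, "ax": 0, "ay": 0, "az": 0}, {"dx": -0.0005, "dy": 0.012, "dz": 0, "ax": 0, "ay": 0, "az": 0}, {"dx": -0.0005, "dy": 0.012, "dz": 0, "ax": 0, "ay": 0, "az": 0}, {"dx": -0.0005, "dy": 0.012, "dz": 0, "ax": 0, "ay": 0, "az": 0}, {"dx": 0, "dy": 0, "dz": 0, "ax": 0, "ay": 0, "az": 0}, {"dx": 0.011, "dy": 0.0004, "dz": 0, "ax": 0, "ay": 0, "az": 0}, {"dx": 0.011, "dy": 0.0004, "dz": 0, "ax": 0, "ay": 0, "az": 0}, {"dx": 0.011, "dy": 0.0004, "dz": 0, "ax": 0, "ay": 0, "az": 0}, {"dx": 0.006, "dy": 0.0003, "dz": 0, "ax": 0, "ay": 0, "az": 0}, {"dx": 0, "dy": 0, "dz": 0, "ax": 0, "ay": 0, "az": 0}, {"dx": 0, "dy": 0, "dz": 0, "ax": 0, "ay": 0, "az": 0}]'

```text
t: 13.62
tool_pos: [0.5654, -0.0298, 0.0466]
tool_rot: [0.063, -3.141, -0.0]
wrist_force: [0.5, -0.1, -2.2]
grip_width: 0.0177
finger_force: 55.0
```

```bash
cat >> h.py <<'E'
    
def sh():
    s,_=st(); O=np.array([.6785,-.101]); a=.04; R=np.array([[np.cos(a),-np.sin(a)],[np.sin(a),np.cos(a)]])
    q=(s["tool_pos"][:2]-O)@R; print("lip shelf",(q+[.148,-.003]).round(4),"d from foot",round(q[1]-.003+.017,4))
E
python3 - <<'E'
from h import *
sh(); look("3")
# strip seen in front of the shelf: centre line at several shelf x
d=np.load("side3.npy"); c=calibration("side")
v,u=np.mgrid[:400,:640]
q=np.stack([(u-c["cx"])/c["fx"]*d,(v-c["cy"])/c["fy"]*d,d],-1)
W=(q-c["t"])@c["R"]
O=np.array([.6785,-.101]); a=.04; R=np.array([[np.cos(a),-np.sin(a)],[np.sin(a),np.cos(a)]])
S=np.concatenate([(W[...,:2]-O)@R,W[...,2:]],-1)
for lo in np.arange(-.11,-.06,.01):
    m=(d>0)&(S[...,0]>lo)&(S[...,0]<lo+.01)&(S[...,2]>.022)&(S[...,2]<.034)&(abs(S[...,1]-.07)<.05)
    if m.any(): print(round(lo,3),m.sum(),S[m].mean(0).round(4),S[m][:,1].min().round(4),S[m][:,1].max().round(4))
E
```

```text
t 13.62 p [ 0.5654 -0.0298  0.0466] yaw x -177.7 z [-3.e-04  0.e+00 -1.e+00] F [ 0.52 -0.09 -2.16] T [ 0.057 -0.137 -0.01 ] w 0.0177 54.98400270938873 j [-0.1  -0.02  1.87 -0.    1.29 -1.71]
lip shelf [0.0379 0.0727] d from foot 0.0897
-0.11 26 [-0.1052  0.0867  0.0279] 0.0819 0.0924
-0.1 27 [-0.0948  0.0824  0.027 ] 0.0689 0.0916
-0.09 26 [-0.085   0.0772  0.0279] 0.0667 0.0869
-0.08 27 [-0.0752  0.0777  0.0283] 0.0676 0.088
-0.07 23 [-0.0658  0.0774  0.0279] 0.0664 0.0867
```

>>> send_rows --targets '[{"dx": 0.003, "dy": 0.0001, "dz": 0, "ax": 0, "ay": 0, "az": 0}, {"dx": 0.003, "dy": 0.0001, "dz": 0, "ax": 0, "ay": 0, "az": 0}, {"dx": 0, "dy": 0, "dz": -0.005, "ax": 0, "ay": 0, "az": 0}, {"dx": 0, "dy": 0, "dz": -0.005, "ax": 0, "ay": 0, "az": 0}, {"dx": 0, "dy": 0, "dz": -0.005, "ax": 0, "ay": 0, "az": 0}, {"dx": 0, "dy": 0, "dz": -0.0025, "ax": 0, "ay": 0, "az": 0}, {"dx": 0, "dy": 0, "dz": -0.0015, "ax": 0, "ay": 0, "az": 0}, {"dx": 0, "dy": 0, "dz": 0, "ax": 0, "ay": 0, "az": 0}]'

```text
t: 14.72
tool_pos: [0.5716, -0.0296, 0.0276]
tool_rot: [0.063, -3.141, -0.0]
wrist_force: [-0.3, 0.0, -0.7]
grip_width: 0.0172
finger_force: 55.0
```

```bash
python3 -c "
from h import *
sh()"
```

```text
t 14.72 p [ 0.5716 -0.0296  0.0276] yaw x -177.7 z [-1.e-04  0.e+00 -1.e+00] F [-0.32  0.03 -0.69] T [ 0.085 -0.199  0.053] w 0.0172 54.98395800590515 j [-0.1   0.01  1.87  0.    1.26 -1.71]
lip shelf [0.0441 0.0726] d from foot 0.0896
```

>>> send_rows --targets '[{"dx": 0.0001, "dy": -0.002, "dz": 0, "ax": 0, "ay": 0, "az": 0}, {"dx": 0.0001, "dy": -0.002, "dz": 0, "ax": 0, "ay": 0, "az": 0}, {"dx": 0.0001, "dy": -0.002, "dz": 0, "ax": 0, "ay": 0, "az": 0}, {"dx": 0.0001, "dy": -0.002, "dz": 0, "ax": 0, "ay": 0, "az": 0}, {"dx": 0.0001, "dy": -0.002, "dz": 0, "ax": 0, "ay": 0, "az": 0}, {"dx": 0.0001, "dy": -0.002, "dz": 0, "ax": 0, "ay": 0, "az": 0}, {"dx": 0.0001, "dy": -0.002, "dz": 0, "ax": 0, "ay": 0, "az": 0}, {"dx": 0.0001, "dy": -0.002, "dz": 0, "ax": 0, "ay": 0, "az": 0}, {"dx": 0.0001, "dy": -0.002, "dz": 0, "ax": 0, "ay": 0, "az": 0}, {"dx": 0.0001, "dy": -0.002, "dz": 0, "ax": 0, "ay": 0, "az": 0}, {"dx": 0.0001, "dy": -0.002, "dz": 0, "ax": 0, "ay": 0, "az": 0}, {"dx": 0.0001, "dy": -0.002, "dz": 0, "ax": 0, "ay": 0, "az": 0}, {"dx": 0, "dy": -0.002, "dz": 0, "ax": 0, "ay": 0, "az": 0}, {"dx": 0, "dy": -0.002, "dz": 0, "ax": 0, "ay": 0, "az": 0}, {"dx": 0, "dy": -0.002, "dz": 0, "ax": 0, "ay": 0, "az": 0}, {"dx": 0, "dy": -0.002, "dz": 0, "ax": 0, "ay": 0, "az": 0}]'

```text
t: 16.73
tool_pos: [0.5728, -0.0617, 0.0277]
tool_rot: [-0.063, 3.141, 0.0]
wrist_force: [-0.7, 0.4, -0.8]
grip_width: 0.0177
finger_force: 55.0
```

```bash
python3 -c "
from h import *
sh()"
```

```text
t 16.73 p [ 0.5728 -0.0617  0.0277] yaw x -177.69 z [ 0.  0. -1.] F [-0.67  0.44 -0.84] T [ 0.192 -0.117  0.044] w 0.0177 54.982765316963196 j [-0.15  0.02  1.86  0.    1.26 -1.76]
lip shelf [0.044  0.0405] d from foot 0.0575
```

>>> send_rows --targets '[{"dx": 0, "dy": -0.001, "dz": 0, "ax": 0, "ay": 0, "az": 0}, {"dx": 0, "dy": -0.001, "dz": 0, "ax": 0, "ay": 0, "az": 0}, {"dx": 0, "dy": 0, "dz": 0, "ax": 0, "ay": 0, "az": 0}]'

```text
t: 17.1
tool_pos: [0.5728, -0.0636, 0.0276]
tool_rot: [0.063, -3.141, 0.0]
wrist_force: [0.2, -1.0, -1.3]
grip_width: 0.0178
finger_force: 55.0
```

```bash
python3 -c "
from h import *
sh()"
```

```text
t 17.1 p [ 0.5728 -0.0636  0.0276] yaw x -177.7 z [-0. -0. -1.] F [ 0.19 -1.   -1.32] T [ 0.103 -0.126  0.122] w 0.0178 54.983049631118774 j [-0.15  0.02  1.86 -0.    1.26 -1.77]
lip shelf [0.0439 0.0386] d from foot 0.0556
```

>>> send_rows --targets '[{"dx": 0, "dy": -0.0008, "dz": 0, "ax": 0, "ay": 0, "az": 0}, {"dx": 0, "dy": -0.0007, "dz": 0, "ax": 0, "ay": 0, "az": 0}, {"dx": 0, "dy": 0, "dz": 0, "ax": 0, "ay": 0, "az": 0}]'

```text
t: 17.48
tool_pos: [0.5728, -0.0651, 0.0276]
tool_rot: [0.063, -3.141, 0.0]
wrist_force: [-0.6, 0.2, -1.1]
grip_width: 0.0179
finger_force: 55.0
```

```bash
python3 -c "
from h import *
sh()"
```

```text
t 17.48 p [ 0.5728 -0.0651  0.0276] yaw x -177.7 z [-1.e-04 -0.e+00 -1.e+00] F [-0.64  0.21 -1.09] T [ 0.123 -0.142  0.051] w 0.0179 54.982890486717224 j [-0.16  0.02  1.86 -0.    1.26 -1.77]
lip shelf [0.0438 0.0371] d from foot 0.0541
```

>>> send_rows --targets '[{"dx": 0, "dy": -0.0008, "dz": 0, "ax": 0, "ay": 0, "az": 0}, {"dx": 0, "dy": -0.0007, "dz": 0, "ax": 0, "ay": 0, "az": 0}, {"dx": 0, "dy": 0, "dz": 0, "ax": 0, "ay": 0, "az": 0}]'

```text
t: 17.85
tool_pos: [0.5728, -0.0665, 0.0276]
tool_rot: [0.063, -3.141, -0.0]
wrist_force: [0.4, 2.6, -2.4]
grip_width: 0.0176
finger_force: 55.0
```

```bash
python3 -c "
from h import *
sh()"
```

```text
t 17.85 p [ 0.5728 -0.0665  0.0276] yaw x -177.7 z [-0.e+00  3.e-04 -1.e+00] F [ 0.44  2.64 -2.44] T [ 0.532 -0.1    0.207] w 0.0176 54.990264773368835 j [-0.16  0.02  1.86  0.    1.26 -1.77]
lip shelf [0.0438 0.0357] d from foot 0.0527
```

Contact came at 52.7 mm from the foot's middle, where the knob would be pinched between strip and foot (lip-on-foot contact would come at 38). So the knob is in the left bay. I'll ease off slightly and drag out.

>>> send_rows --targets '[{"dx": 0, "dy": 0.0008, "dz": 0, "ax": 0, "ay": 0, "az": 0}, {"dx": -0.004, "dy": -0.0002, "dz": 0, "ax": 0, "ay": 0, "az": 0}, {"dx": -0.004, "dy": -0.0002, "dz": 0, "ax": 0, "ay": 0, "az": 0}, {"dx": -0.004, "dy": -0.0002, "dz": 0, "ax": 0, "ay": 0, "az": 0}, {"dx": -0.004, "dy": -0.0001, "dz": 0, "ax": 0, "ay": 0, "az": 0}, {"dx": -0.004, "dy": -0.0002, "dz": 0, "ax": 0, "ay": 0, "az": 0}, {"dx": -0.004, "dy": -0.0001, "dz": 0, "ax": 0, "ay": 0, "az": 0}, {"dx": -0.004, "dy": -0.0002, "dz": 0, "ax": 0, "ay": 0, "az": 0}, {"dx": -0.004, "dy": -0.0001, "dz": 0, "ax": 0, "ay": 0, "az": 0}, {"dx": -0.004, "dy": -0.0002, "dz": 0, "ax": 0, "ay": 0, "az": 0}]'

```text
t: 19.1
tool_pos: [0.5366, -0.0673, 0.0276]
tool_rot: [0.063, -3.141, 0.0]
wrist_force: [0.3, -0.4, -1.7]
grip_width: 0.0176
finger_force: 55.0
```

```bash
python3 -c "
from h import *
sh()"
```

```text
t 19.1 p [ 0.5366 -0.0673  0.0276] yaw x -177.7 z [-0. -0. -1.] F [ 0.32 -0.37 -1.69] T [ 0.109 -0.147  0.005] w 0.0176 54.984036684036255 j [-0.17 -0.06  1.94 -0.    1.26 -1.78]
lip shelf [0.0075 0.0363] d from foot 0.0533
```

>>> send_rows --targets '[{"dx": -0.005, "dy": -0.0002, "dz": 0, "ax": 0, "ay": 0, "az": 0}, {"dx": -0.005, "dy": -0.0002, "dz": 0, "ax": 0, "ay": 0, "az": 0}, {"dx": -0.005, "dy": -0.0002, "dz": 0, "ax": 0, "ay": 0, "az": 0}, {"dx": -0.005, "dy": -0.0002, "dz": 0, "ax": 0, "ay": 0, "az": 0}, {"dx": -0.005, "dy": -0.0002, "dz": 0, "ax": 0, "ay": 0, "az": 0}, {"dx": -0.005, "dy": -0.0002, "dz": 0, "ax": 0, "ay": 0, "az": 0}, {"dx": -0.005, "dy": -0.0002, "dz": 0, "ax": 0, "ay": 0, "az": 0}, {"dx": -0.005, "dy": -0.0002, "dz": 0, "ax": 0, "ay": 0, "az": 0}, {"dx": -0.005, "dy": -0.0002, "dz": 0, "ax": 0, "ay": 0, "az": 0}, {"dx": -0.005, "dy": -0.0002, "dz": 0, "ax": 0, "ay": 0, "az": 0}, {"dx": -0.005, "dy": -0.0007, "dz": 0, "ax": 0, "ay": 0, "az": 0}, {"dx": -0.005, "dy": -0.0007, "dz": 0, "ax": 0, "ay": 0, "az": 0}, {"dx": -0.005, "dy": -0.0007, "dz": 0, "ax": 0, "ay": 0, "az": 0}]'

```text
t: 20.72
tool_pos: [0.4715, -0.0714, 0.0277]
tool_rot: [-0.063, 3.141, -0.0]
wrist_force: [2.5, 0.6, -0.9]
grip_width: 0.0175
finger_force: 55.0
```

```bash
python3 -c "
from h import *
sh(); look('4')"
```

```text
t 20.73 p [ 0.4715 -0.0714  0.0277] yaw x -177.7 z [ 0. -0. -1.] F [ 2.48  0.56 -0.92] T [ 0.072 -0.22   0.006] w 0.0175 54.983482360839844 j [-0.2  -0.21  2.07 -0.    1.28 -1.81]
lip shelf [-0.0576  0.0348] d from foot 0.0518
```

View pics/top4.png

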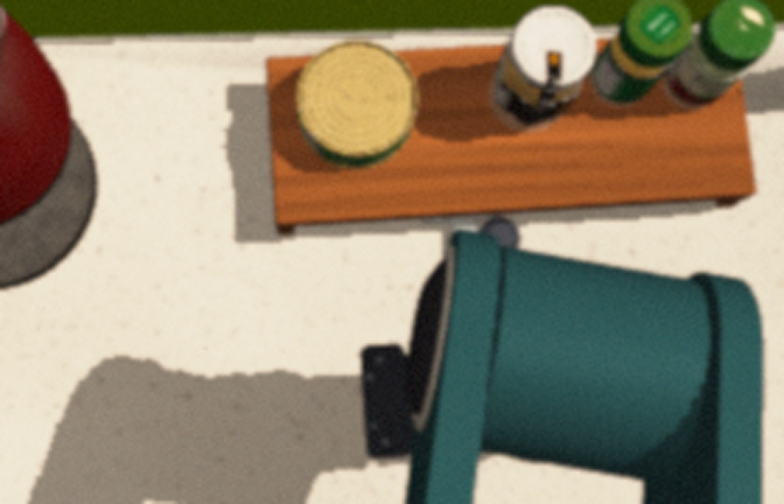

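The knob is emerging at crop px (500,233), beside the strip. I'll keep dragging.

>>> send_rows --targets '[{"dx": -0.005, "dy": -0.0005, "dz": 0, "ax": 0, "ay": 0, "az": 0}, {"dx": -0.005, "dy": -0.0005, "dz": 0, "ax": 0, "ay": 0, "az": 0}, {"dx": -0.005, "dy": -0.0005, "dz": 0, "ax": 0, "ay": 0, "az": 0}, {"dx": -0.005, "dy": -0.0005, "dz": 0, "ax": 0, "ay": 0, "az": 0}, {"dx": -0.005, "dy": -0.0005, "dz": 0, "ax": 0, "ay": 0, "az": 0}, {"dx": -0.005, "dy": -0.0005, "dz": 0, "ax": 0, "ay": 0, "az": 0}, {"dx": -0.005, "dy": -0.0005, "dz": 0, "ax": 0, "ay": 0, "az": 0}, {"dx": -0.003, "dy": -0.0002, "dz": 0, "ax": 0, "ay": 0, "az": 0}, {"dx": 0, "dy": 0, "dz": 0, "ax": 0, "ay": 0, "az": 0}, {"dx": 0.004, "dy": 0.0002, "dz": 0, "ax": 0, "ay": 0, "az": 0}, {"dx": 0, "dy": 0.003, "dz": 0, "ax": 0, "ay": 0, "az": 0}, {"dx": 0, "dy": 0, "dz": 0, "ax": 0, "ay": 0, "az": 0}]'

```text
t: 22.32
tool_pos: [0.4378, -0.0717, 0.0275]
tool_rot: [0.064, -3.141, -0.0]
wrist_force: [0.2, 0.5, -2.2]
grip_width: 0.0179
finger_force: 55.0
```

```bash
python3 -c "
from h import *
sh(); look('5')"
```

```text
t 22.32 p [ 0.4378 -0.0717  0.0275] yaw x -177.68 z [-4.e-04  1.e-04 -1.e+00] F [ 0.16  0.46 -2.25] T [ 0.072 -0.087  0.02 ] w 0.0179 54.98406708240509 j [-0.22 -0.29  2.14  0.    1.29 -1.83]
lip shelf [-0.0913  0.0359] d from foot 0.0529
```

View pics/side5.png

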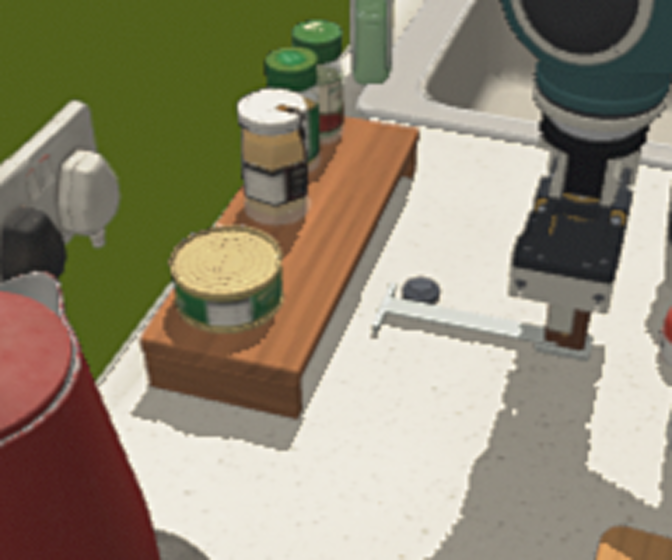

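The knob lies beside the strip at crop px (420,290), clear of the shelf. I'll set the rake down, release it and rise.

>>> send_rows --targets '[{"dx": 0, "dy": 0, "dz": -0.0005, "ax": 0, "ay": 0, "az": 0}, {"dx": 0, "dy": 0, "dz": -0.0004, "ax": 0, "ay": 0, "az": 0}, {"dx": 0, "dy": 0, "dz": 0, "ax": 0, "ay": 0, "az": 0}]'

```text
t: 22.8
tool_pos: [0.4378, -0.0719, 0.0267]
tool_rot: [0.063, -3.141, 0.0]
wrist_force: [0.5, -0.2, -1.4]
grip_width: 0.0178
finger_force: 55.0
```

>>> send_rows --grip 0.6 --targets '[{"dx": 0, "dy": 0, "dz": 0, "ax": 0, "ay": 0, "az": 0}, {"dx": 0, "dy": 0, "dz": 0, "ax": 0, "ay": 0, "az": 0}, {"dx": 0, "dy": 0, "dz": 0, "ax": 0, "ay": 0, "az": 0}, {"dx": 0, "dy": 0, "dz": 0, "ax": 0, "ay": 0, "az": 0}, {"dx": 0, "dy": 0, "dz": 0, "ax": 0, "ay": 0, "az": 0}]'

```text
t: 23.42
tool_pos: [0.4378, -0.0719, 0.0268]
tool_rot: [0.063, -3.141, -0.0]
wrist_force: [-0.5, -0.6, -0.3]
grip_width: 0.0555
finger_force: 0.0
```

>>> send_rows --targets '[{"dx": 0, "dy": 0, "dz": 0.01, "ax": 0, "ay": 0, "az": 0}, {"dx": 0, "dy": 0, "dz": 0.02, "ax": 0, "ay": 0, "az": 0}, {"dx": 0, "dy": 0, "dz": 0.03, "ax": 0, "ay": 0, "az": 0}, {"dx": 0, "dy": 0, "dz": 0.04, "ax": 0, "ay": 0, "az": 0}, {"dx": 0, "dy": 0, "dz": 0.04, "ax": 0, "ay": 0, "az": 0}, {"dx": 0, "dy": -0.04, "dz": 0.03, "ax": 0, "ay": 0, "az": 0}, {"dx": 0, "dy": -0.04, "dz": 0.02, "ax": 0, "ay": 0, "az": 0}, {"dx": 0, "dy": -0.04, "dz": 0, "ax": 0, "ay": 0, "az": 0}, {"dx": 0, "dy": -0.04, "dz": 0, "ax": 0, "ay": 0, "az": 0}, {"dx": 0, "dy": 0, "dz": 0, "ax": 0, "ay": 0, "az": 0}, {"dx": 0, "dy": 0, "dz": 0, "ax": 0, "ay": 0, "az": 0}]'

```text
t: 24.8
tool_pos: [0.4378, -0.2315, 0.2171]
tool_rot: [-0.063, 3.141, 0.0]
wrist_force: [0.7, 0.0, -0.3]
grip_width: 0.0559
finger_force: 0.0
```

Run:
```python
from h import *
sh(); look('6')
d=np.load("side6.npy"); c=calibration("side")
v,u=np.mgrid[:400,:640]
q=np.stack([(u-c["cx"])/c["fx"]*d,(v-c["cy"])/c["fy"]*d,d],-1)
W=(q-c["t"])@c["R"]
O=np.array([.6785,-.101]); a=.04; R=np.array([[np.cos(a),-np.sin(a)],[np.sin(a),np.cos(a)]])
S=np.concatenate([(W[...,:2]-O)@R,W[...,2:]],-1)
m=(d>0)&(S[...,0]>-.17)&(S[...,0]<-.07)&(S[...,2]>.01)&(S[...,2]<.03)&(abs(S[...,1]-.005)<.03)
print("knob",m.sum(),S[m].mean(0).round(4),S[m].min(0).round(4),S[m].max(0).round(4))
```

```text
t 24.8 p [ 0.4378 -0.2315  0.2171] yaw x -177.71 z [ 1.e-04  2.e-04 -1.e+00] F [ 0.73  0.03 -0.31] T [ 0.109 -0.171 -0.055] w 0.0559 0.0 j [-0.54 -0.28  1.82  0.    1.61 -2.15]
lip shelf [-0.0977 -0.1238] d from foot -0.1068
knob 51 [-0.1155  0.0121  0.0127] [-0.1291 -0.002   0.0101] [-0.1033  0.0347  0.0149]
```

View pics/side6.png

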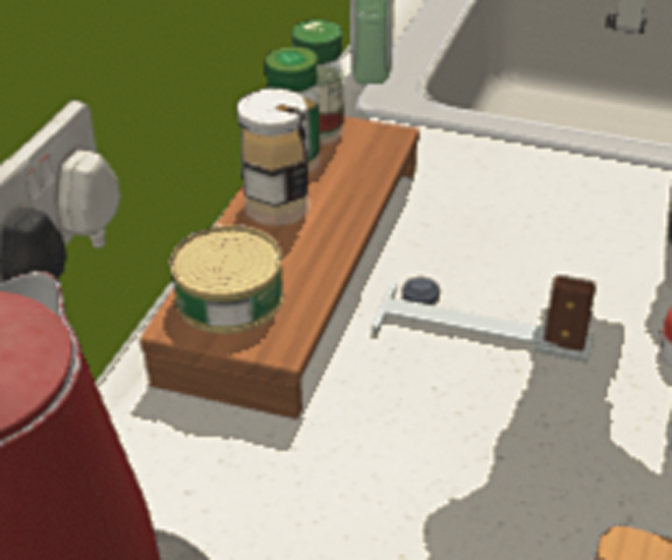

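The rake stands flat at (570,315) px with its lip at about -0.09 m in the shelf frame. The knob is at about -0.115 m, below the required -0.082. The arm is clear.

```bash
python3 -c "
from station import *
print(close_job())"
```

```text
the job is handed in; nothing more can be done
None
```

I dragged the knob out from the left bay. It lies about 50 mm in front of the shelf's front edge, and the rake stands flat and released with its lip about 26 mm in front. I handed the job in at about 25 s, but the hand-in call gave no verdict.

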